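# Follow a bottle on the coasting inspection carousel

### The arm

A 6-joint arm with a two-finger parallel gripper is mounted at the origin on the work surface. World frame = base frame: x ahead of the robot, y to its left, z up, the work surface at z = 0. Lengths are in m, angles in rad, forces in N, time in s.
With the tool pointing down it reaches from about 0.425 to 0.95 m from the base axis. Payload 3.5 kg.
Tool frame: the origin (TCP) lies between the finger pads, 19 mm behind the fingertips; this is the grasp point; z points along the fingers, y is the line along which they close (so a half turn about z gives the same grasp; the last joint's range is limited). The gripper opens to 85 mm and grips with 20 to 120 N. Pads are 22 mm wide; open, the fingers measure 114 mm over their backs; the gripper's body (76 mm by 85 mm) begins 54 mm behind the grasp point. The pads swing forward as they close: fully open they stand 13 mm farther back than shut.
Start: joints at [1.145, 0.286, 1.577, -0, 1.279, -0.15], TCP at [0.184, 0.649, 0.25] pointing down, gripper open.
Joint ranges: [-2.77, 2.77], [-0.9, 2.22], [0.21, 2.48], [-1.53, 4.67], [0.24, 2.81], [-2.84, 2.84]. Speed limits (rad/s): [2.79, 2.79, 3.14, 3.14, 3.14, 3.14].

### API

Orientations are given as a unit quaternion [x, y, z, w].
In Python, from plant import ctrl gives the robot as it stands. The module is installed in compiled form; this text tells all that it offers.
- The arm moves only by the shell command python3 -m crank 'ROWS' [OPENING] [FORCE]. ROWS is JSON, a list of rows, each a list of 6 numbers: the shift along the tool's x, y, z in cm, then the turn, a rotation vector about the tool's x, y, z in rad. In form: [[tx, ty, tz, rx, ry, rz], ...]. A call has 1 to 10 rows; each row is the pose to reach, as a shift and turn from the pose commanded when the call began, along the tool's axes at that moment; what a row does not reach only later rows make up. A row lasts 1/10 s, in which the tool goes at most 50 mm and 8.59 degrees, less where a joint would pass 70% of its speed; a pose out of reach is approached as far as the arm can. A call with a gripper value outside its range is refused whole. OPENING is the opening, from 0 (shut) to 1 (fully open), set as the call begins (- or left out, the last holds). The fingers move at their own pace and stop on an object; FORCE is the grip in N (left out, the last holds). Time passes only in rows, so rows that repeat a pose let the fingers close. It gives the time, the measured TCP pose, the force, the opening and the grip force at its end, in the units of the state.
- ctrl.get_state(): the state, without advancing time (a new reading comes with each control period).
- ctrl.read_camera(name): name is "scene" or "top" or "wrist"; returns (picture, depth): 384x512x3 uint8, blue, green, red; 384x512 float32, m along the optical axis (not along the pixel's ray), 0 where there is no reading.
- ctrl.camera_info(name): a dict with "K" (3x3 intrinsics, pixels), "origin" and "orientation" of the camera in the world. Camera axes: x right, y down, z forward; pixel columns grow to the right and rows downward; lengths in m; the calibration is good to about 2 mm. A picture is of the moment at which its call begins: read the wrist's pose just before it. camera_info takes no time and is no camera call; for the wrist camera it gives the pose at the moment of the call.
- ctrl.sign_off(): hands the job in; it is judged then, once.
The state is a dict: "time": time; "qpos": joint angles; "dq": joint speeds; "joint_efforts": joint torques, N m; "eef_pos": TCP position; "tcp_rot": TCP orientation; "contact_force": force on the tool from outside, world axes, zero at the start; "wrist_torque": the same for the moment, N m; "opening": opening from 0.0 (shut) to 1.0 (fully open); "finger_force": force on a finger pad.
Only numpy, scipy, OpenCV 4.12 (cv2) and the standard library are available. Lean on these libraries where they do the work, as an engineer would, in place of code of your own. Each camera call takes 0.05 s, during which the arm holds its last target. There are 200 camera calls.

### The job

Push the bottle carousel off by its upright grip, either way round, so that it runs freely at about one turn in five seconds. Then hold the fingertips straight over the cap of the tall bottle, two to five centimetres above it, and travel round with it for at least four seconds without a break and without touching anything, so that the gripper's camera can inspect the filled bottle while it is still well in motion. Draw clear and leave the carousel to come to rest, with all four bottles untouched and standing in their seats.

Things in the scene. Friction and masses are not known exactly. Their poses are not given: they have to be found in the camera images.
- carousel (a joint): angle of the carousel on its ball bearing (rad, grows counter-clockwise seen from above, no stops, 0 at the start). Moment of inertia with bottles 0.018 kg m2 nominal; dry friction 0.0014 N m, damping 0.0004 N m s/rad: let go at 1.3 rad/s it loses about 0.1 rad/s each second and runs some 14 s. Below 0.4 rad/s it is too slow to inspect, above 3 rad/s it is flung
- hub (a point): centre of the carousel disc's top face, on the turning axis, 42 mm above the bench; a steel boss, radius 30 mm, 20 mm high, stands there. Grey disc, radius 145 mm, 8 mm thick, 1.2 kg, on a grey foot. On a circle of 105 mm radius, 72 degrees apart, stand the push grip and four white ring seats (8 mm high, 53 mm inside), one bottle in each
- grip (a point): centre of the top end of the push grip: an upright plain black cylinder, 25 mm in diameter and 80 mm high, fixed to the disc, its axis 105 mm from the turning axis; it turns with the disc
- bottle_tall: the tall sealed glass infusion bottle, 49 mm in diameter and 107 mm high with a 33 mm aluminium cap, about 0.2 kg, standing loose with 2 mm play in a seat of the carousel, 105 mm from the axis; which seat varies. Origin at the centre of its underside, z up its axis
- tall_cap (a point): centre of the top of the tall bottle's cap, 107 mm above its underside, 149 mm above the bench
- bottle_1: short sealed glass bottle in a seat of the carousel, 43 mm in diameter, 73 mm high with a 22 mm aluminium cap, about 0.11 kg; origin at the centre of its underside, z up its axis
- bottle_2: second short bottle, same as bottle_1, in another seat
- bottle_3: third short bottle, same as bottle_1, in another seat
- beaker: bystander: glass beaker, 70 mm wide, 90 mm high, on the bench to the left; origin under its centre
- timer: bystander: white lab timer, 60 x 70 x 22 mm, on the bench to the right; origin under its centre
- jar: bystander: closed amber jar, 60 mm wide, 85 mm high, on the bench to the right; origin under its centre

How it is judged:
On the way, in this order (a step that is already met when the one before it is completed fails the run):
1. the carousel has been pushed off and runs freely, faster than 0.8 rad/s, with nothing touching it ((velocity of joint carousel above 0.8 rad/s or velocity of joint carousel below -0.8 rad/s) and contact force between each of the fingers, the arm and anything else below 0.2 N), for 0.2 s.
2. for 4 s without a break the TCP stays within 20 mm sideways of the tall bottle's cap centre and 30 to 85 mm above it, touching nothing, while the carousel still turns faster than 0.4 rad/s ((velocity of joint carousel above 0.4 rad/s or velocity of joint carousel below -0.4 rad/s) and horizontal distance between the grasp point and tall_cap below 0.02 m and z of the grasp point in the frame of tall_cap between 0.03 and 0.085 m and contact force between each of the fingers, the arm and anything else below 0.2 N), for 4 s.
At the end, for the whole second after the job is handed in: the carousel is at rest (slower than 0.05 rad/s), the tool is more than 100 mm from the tall bottle's cap, and all four bottles stand upright (within 0.1 rad) in their seats (velocity of joint carousel between -0.05 and 0.05 rad/s and distance between the grasp point and tall_cap above 0.1 m and angle between each of bottle_tall, bottle_1, bottle_2, bottle_3's own z axis and vertical below 0.1 rad and height (world z) of bottle_tall between 0.037 and 0.047 m and height (world z) of bottle_1 between 0.037 and 0.047 m and height (world z) of bottle_2 between 0.037 and 0.047 m and height (world z) of bottle_3 between 0.037 and 0.047 m and horizontal distance between each of bottle_tall, bottle_1, bottle_2, bottle_3 and hub below 0.113 m); the robot touches nothing.
It fails at once if the carousel is flung round faster than 3 rad/s (velocity of joint carousel above 3 rad/s or velocity of joint carousel below -3 rad/s).
It fails at once if a bottle is touched with more than 1 N (contact force between any of the fingers, the arm and bottle_tall above 1 N or contact force between any of the fingers, the arm and bottle_1 above 1 N or contact force between any of the fingers, the arm and bottle_2 above 1 N or contact force between any of the fingers, the arm and bottle_3 above 1 N).
It fails at once if a bottle tips by more than 0.3 rad (angle between any of bottle_tall, bottle_1, bottle_2, bottle_3's own z axis and vertical above 0.3 rad).
It fails at once if the beaker, timer or jar is displaced by more than 30 mm (distance of any of beaker, timer, jar from where it was at the start of the episode above 0.03 m).
It also fails if it takes over 72 s, if anything falls off the work surface, if the arm or the gripper's body presses on something with over 40 N, if the wrist force passes 120 N, or if a joint passes its speed limit or range.

## Working session

There is one attempt and no reset: what is moved stays moved. The work goes in short steps, Python scripts to look and compute and a shell command to move; the robot and the scene stay as the last step left them, time stands still between calls to the robot, and variables do not carry over. Pictures are saved under pics/ and viewed, at most 10 in all, crops included, and the job is handed in when it is done.

```bash
mkdir -p pics; python3 - <<'E'
from plant import ctrl
import cv2,numpy as np
s=ctrl.get_state();print(s)
for n in("top","scene"):
    im,d=ctrl.read_camera(n);cv2.imwrite(f"pics/{n}0.png",im);np.save(f"pics/{n}0.npy",d);print(n,ctrl.camera_info(n))
E
```

```text
{'time': 0.0, 'qpos': array([ 1.14502268e+00,  2.87228173e-01,  1.57814380e+00, -5.60916779e-06,
        1.27859619e+00, -1.49987193e-01]), 'dq': array([ 6.91235573e-04, -6.01293457e-04, -8.10453860e-04, -1.26505574e-03,
       -1.99461348e-03,  7.86946821e-05]), 'joint_efforts': array([ 4.50003208e-04, -4.05978978e+01, -2.92627019e+01, -1.05155859e-04,
        5.78315565e-03,  2.02083709e-05]), 'eef_pos': array([0.1835194 , 0.64895138, 0.24862342]), 'tcp_rot': array([ 1.37455745e-01,  9.90507197e-01, -1.13964185e-03, -3.34654721e-04]), 'contact_force': array([0.26161382, 0.48060564, 0.39599099]), 'wrist_torque': array([0.01156146, 0.01548189, 0.00082176]), 'finger_force': 0.0, 'opening': 1.000211712168664}
top {'K': array([[353.59150303,   0.        , 258.31251261],
       [  0.        , 353.59150303, 193.36156106],
       [  0.        ,   0.        ,   1.        ]]), 'origin': array([ 0.49126483, -0.04088822,  1.20469248]), 'orientation': array([-0.69998275,  0.71293591, -0.02543764,  0.03315808])}
scene {'K': array([[448.19733966,   0.        , 257.78705915],
       [  0.        , 448.19733966, 191.41163234],
       [  0.        ,   0.        ,   1.        ]]), 'origin': array([1.25237557, 0.63551281, 1.18597096]), 'orientation': array([ 0.37156864,  0.85647728, -0.33166342, -0.13558316])}
```

View pics/top0.png

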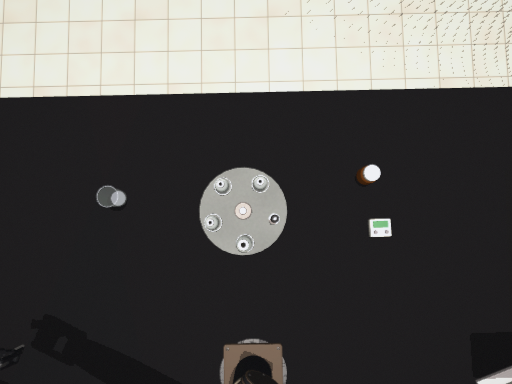

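View pics/scene0.png

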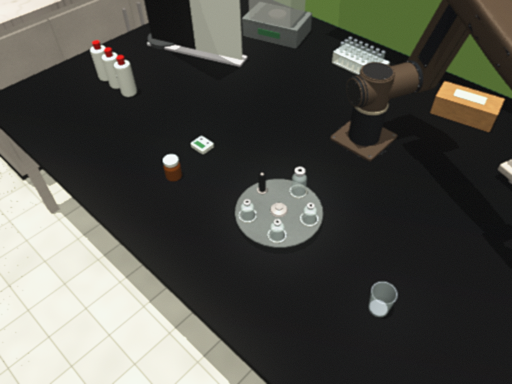

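Top view: the hub is at about (243,211) and the black grip at (274,218). The tall bottle is probably the one near (245,243), closest to the robot. I'll enlarge this area and compute positions.

```bash
cat > h.py <<'E'
from plant import ctrl
import cv2,numpy as np
from scipy.spatial.transform import Rotation as R
def ray(ci,u,v,z):
    K=ci["K"];d=R.from_quat(ci["orientation"]).apply([(u-K[0,2])/K[0,0],(v-K[1,2])/K[1,1],1])
    o=np.array(ci["origin"]);return o+d*(z-o[2])/d[2]
def proj(ci,p):
    c=R.from_quat(ci["orientation"]).inv().apply(np.array(p)-ci["origin"]);return (ci["K"]@c/c[2])[:2]
E
python3 - <<'E'
from h import *
im=cv2.imread("pics/top0.png");c=im[160:264,190:300]
cv2.imwrite("pics/crop0.png",cv2.resize(c,None,fx=5.5,fy=5.5,interpolation=cv2.INTER_CUBIC))
ci=ctrl.camera_info("top")
m=cv2.inRange(cv2.cvtColor(im,cv2.COLOR_BGR2GRAY)[150:270,185:305],60,255)
k=max(cv2.findContours(m,0,1)[0],key=cv2.contourArea);(x,y),(a,b),_=cv2.fitEllipse(k)
print("disc",x+185,y+150,a,b,ray(ci,x+185,y+150,.042))
E
```

```text
disc 242.61940383911133 210.76577377319336 87.31005859375 87.73442077636719 [0.53153718 0.02357275 0.042     ]
```

View pics/crop0.png

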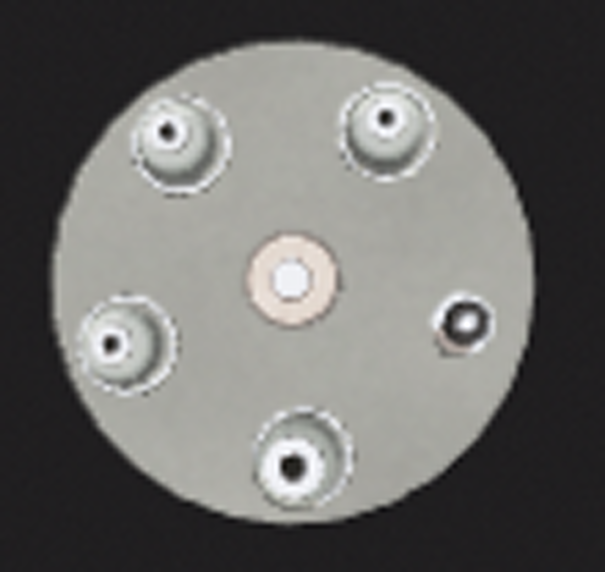

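The crop shows the hub at (290,279), the grip top at (465,322) and the tall cap at (292,466), which is the large white cap. Next I'll convert these to positions and cross-check the cap against the depth data.

```bash
cat >> h.py <<'E'
def cloud(ci,d):
    v,u=np.nonzero(d>0);z=d[v,u];K=ci["K"]
    p=np.c_[(u-K[0,2])/K[0,0]*z,(v-K[1,2])/K[1,1]*z,z]
    return R.from_quat(ci["orientation"]).apply(p)+ci["origin"]
HUB=np.array([.5315,.0236])
def cap(ci,d,zlo=.137,zhi=.16,off=(0,0)):
    p=cloud(ci,d);r=np.hypot(*(p[:,:2]-HUB).T);q=p[(abs(r-.105)<.035)&(p[:,2]>zlo)&(p[:,2]<zhi)]
    if len(q)<3: return None
    c=(q[:,:2].min(0)+q[:,:2].max(0))/2
    e=c-HUB;return len(q),q[:,2].mean(),c,np.hypot(*e),np.arctan2(e[1],e[0])
E
python3 - <<'E'
from h import *
ci=ctrl.camera_info("top")
for n,u,v,z in(("hub",290,279,.062),("grip",465,322,.122),("cap",292,466,.149),("b1",387,117,.115),("b2",167,131,.115),("b3",110,345,.115)):
    p=ray(ci,190+(u+.5)/5.5-.5,160+(v+.5)/5.5-.5,z);e=p[:2]-HUB;print(n,p.round(4),np.hypot(*e).round(4),np.arctan2(e[1],e[0]).round(3))
for n in("top","scene"):
    c=ctrl.camera_info(n);d=np.load(f"pics/{n}0.npy");print(n,cap(c,d))
    p=cloud(c,d);r=np.hypot(*(p[:,:2]-HUB).T);q=p[(r<.05)&(p[:,2]>.055)&(p[:,2]<.07)];print("boss",q.mean(0),len(q))
s=ctrl.get_state();print(R.from_quat(s["tcp_rot"]).as_matrix().round(3))
w=ctrl.camera_info("wrist");T=R.from_quat(s["tcp_rot"]);print("wristcam in tool",T.inv().apply(w["origin"]-s["eef_pos"]),(T.inv()*R.from_quat(w["orientation"])).as_matrix().round(2),w["K"][0,0])
E
```

```text
hub [0.5323 0.0234 0.062 ] 0.0008 -0.222
grip [ 0.5045 -0.0768  0.122 ] 0.104 -1.833
cap [0.4285 0.0189 0.149 ] 0.1031 -3.096
b1 [ 0.6207 -0.0356  0.115 ] 0.107 -0.586
b2 [0.6151 0.0887 0.115 ] 0.106 0.661
b3 [0.4953 0.1217 0.115 ] 0.1045 1.924
top (97, np.float64(0.148456123995302), array([0.42795518, 0.01792653]), np.float64(0.10370013637921875), np.float64(-3.0868549588930367))
boss [0.5329994  0.02307172 0.0591345 ] 74
scene (81, np.float64(0.14814467316953073), array([0.42723666, 0.0207485 ]), np.float64(0.10430232826138217), np.float64(-3.114250495273367))
boss [0.53438538 0.02527968 0.05936436] 81
[[-0.962  0.272 -0.001]
 [ 0.272  0.962 -0.002]
 [ 0.    -0.002 -1.   ]]
wristcam in tool [ 0.06552034  0.00123682 -0.12369729] [[ 0.   -0.97 -0.26]
 [ 1.    0.   -0.  ]
 [ 0.   -0.26  0.97]] 290.2866417621796
```

The measurements agree. The hub is at (0.532, 0.0237). The grip is at angle −1.84 and the tall cap at −3.10, 72° behind it. Radii come out at 103–107 mm. The plan is to push the grip in +x along y≈−0.079 (counter-clockwise), lift, and let the tall bottle come under the tool. First I'll move across with the gripper shut and square the yaw to the world axes.

```bash
python3 -m crank '[[-42.4,-45,0,0,0,-0.275],[-42.4,-45,0,0,0,-0.275],[-42.4,-45,0,0,0,-0.275],[-42.4,-45,0,0,0,-0.275],[-42.4,-45,0,0,0,-0.275],[-42.4,-45,0,0,0,-0.275],[-42.4,-45,0,0,0,-0.275],[-42.4,-45,0,0,0,-0.275],[-42.4,-45,0,0,0,-0.275],[-42.4,-45,0,0,0,-0.275]]' 0 20; python3 -c "
from h import *
s=ctrl.get_state();print(s['eef_pos'],R.from_quat(s['tcp_rot']).as_matrix().round(3),s['qpos'],s['opening'])"
```

```text
time: 1.1
eef_pos: [0.4148, 0.204, 0.2498]
tcp_rot: [0.0, 1.0, 0.0, -0.0]
contact_force: [0.8, -0.3, 0.0]
opening: 0.003
finger_force: 0.0
[0.41479164 0.20403092 0.24977445] [[-1.     0.001 -0.   ]
 [ 0.001  1.     0.   ]
 [ 0.     0.    -1.   ]] [ 2.37065710e-01 -1.99667936e-01  2.08020469e+00  4.56691160e-05
  1.26107075e+00 -1.33315329e+00] 0.0027874279739126357
```

```bash
python3 -m crank '[[-4,-5,0,0,0,0],[-4,-10,0,0,0,0],[-4,-15,0,0,0,0],[-4,-20,0,0,0,0],[-4,-25,0,0,0,0],[-4,-28.3,0,0,0,0],[-4,-28.3,3,0,0,0],[-4,-28.3,7.5,0,0,0],[-4,-28.3,12,0,0,0],[-4,-28.3,13.5,0,0,0]]'; python3 - <<'E'
from h import *
s=ctrl.get_state();print(s['eef_pos'],s['contact_force'])
im,d=ctrl.read_camera("scene");ci=ctrl.camera_info("scene");print(cap(ci,d))
s=ctrl.get_state();print(s['eef_pos'])
u,v=proj(ci,[.5,-.06,.1]).astype(int);c=im[v-70:v+70,u-90:u+90];cv2.imwrite("pics/s1.png",cv2.resize(c,None,fx=4,fy=4,interpolation=cv2.INTER_CUBIC))
E
```

```text
time: 2.1
eef_pos: [0.4506, -0.0759, 0.1097]
tcp_rot: [0.001, 1.0, 0.002, -0.004]
contact_force: [-0.8, -0.5, -0.7]
opening: -0.001
finger_force: 0.0
[ 0.45060974 -0.07590489  0.10969678] [-0.75678531 -0.54579383 -0.69619466]
(155, np.float64(0.148097296460455), array([ 0.43854003, -0.03052733]), np.float64(0.10757008854411343), np.float64(-2.614315704718593))
[ 0.45024859 -0.07569183  0.10894524]
```

View pics/s1.png

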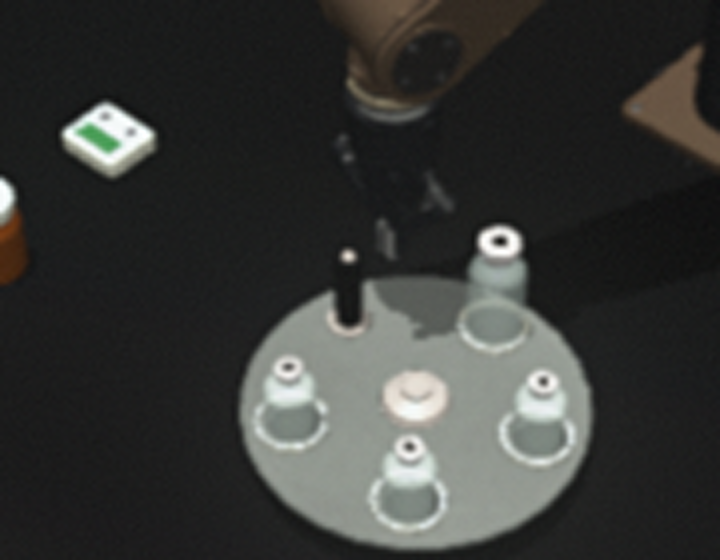

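The scene crop shows the shut fingertips at about (388,245), behind the grip at (348,290), with clearance to the tall bottle at (500,260). Nothing has been touched yet. Now the push, accelerating gently.

```bash
python3 -m crank '[[-1.5,0,0,0,0,0],[-2.3,0,0,0,0,0],[-2.9,0,0,0,0,0],[-3.6,0,0,0,0,0],[-4.5,0,0,0,0,0],[-5.6,0,0,0,0,0],[-6.8,0,0,0,0,0],[-8.0,0,0,0,0,0],[-9.2,0,0,0,0,0],[-9.6,0,-0.5,0,0,0]]'; python3 -c "
from h import *
s=ctrl.get_state();print(s['eef_pos'])"
```

```text
time: 3.15
eef_pos: [0.5514, -0.0771, 0.1196]
tcp_rot: [0.0, 1.0, 0.0, -0.0]
contact_force: [-0.4, 0.7, 0.5]
opening: 0.004
finger_force: 0.0
[ 0.55138043 -0.07706427  0.11957529]
```

Now lift to inspection height, tips clear above the caps, then measure.

```bash
python3 -m crank '[[0,0,-5,0,0,0],[0,0,-9.5,0,0,0]]'; cat >> h.py <<'E'
def look(names=("scene","top"),zhi=.158):
    for n in names:
        t=ctrl.get_state()['time'];im,d=ctrl.read_camera(n);print(n,round(t,3),cap(ctrl.camera_info(n),d,zhi=zhi))
    s=ctrl.get_state();print(s['time'],s['eef_pos']);return im
E
python3 -c "
from h import *
im=look(('scene','top','scene'))
cv2.imwrite('pics/s2.png',im[130:290,170:370])"
```

```text
time: 3.35
eef_pos: [0.5499, -0.0768, 0.2152]
tcp_rot: [0.0, 1.0, 0.001, -0.002]
contact_force: [0.8, -0.3, 1.5]
opening: 0.001
finger_force: 0.0
scene 3.35 (80, np.float64(0.14823608444256733), array([ 0.48098814, -0.0672121 ]), np.float64(0.10391479957957062), np.float64(-2.07840535684105))
top 3.4 (34, np.float64(0.14825133400373813), array([ 0.49416626, -0.07382151]), np.float64(0.10433004650386116), np.float64(-1.9367528528092512))
scene 3.45 (77, np.float64(0.1485440468548546), array([ 0.49159422, -0.07144922]), np.float64(0.10308649555715595), np.float64(-1.9682911057151566))
3.5 [ 0.55295305 -0.07787555  0.22015966]
```

```bash
python3 -m crank '[[0.5,-0.2,0.5,0,0,0],[1.2,-0.3,1,0,0,0],[2.0,-0.4,1,0,0,0]]' | head -2; cat >> h.py <<'E'
HUB[:]=.532,.0237
E
python3 -c "
from h import *
im=look(('scene','wrist'),.16)
cv2.imwrite('pics/w3.png',im)"
```

```text
time: 3.8
eef_pos: [0.528, -0.0807, 0.2017]
scene 3.8 (82, np.float64(0.14839195581907585), array([ 0.53354192, -0.07996715]), np.float64(0.10367861483770564), np.float64(-1.5559236215179695))
wrist 3.85 (781, np.float64(0.14773527240188833), array([ 0.53144946, -0.08007424]), np.float64(0.10377570033121546), np.float64(-1.5761013999444917))
3.9 [ 0.52837247 -0.08088098  0.20303024]
```

View pics/w3.png

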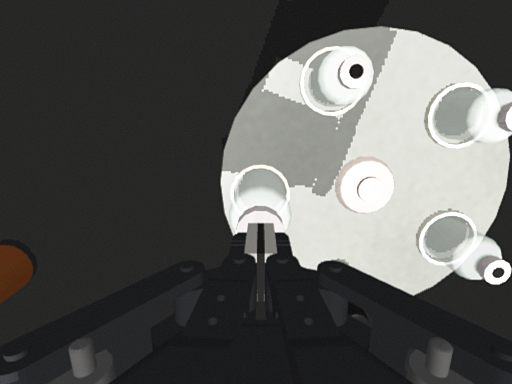

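The wrist picture shows the tall cap at about (260,212), right under the fingertips. The scene fixes give ω≈1.15 rad/s, counter-clockwise. I'll write a planner and then follow the bottle.

```bash
cat >> h.py <<'E'
def plan(t0,th0,w0,tnow,cmd,n=10,lead=0.0,a0=.078,b=.022):
    # print cumulative tool shifts (cm) from commanded xy, tool x=-X, y=+Y; wd=-(a0+b*w)
    for i in range(1,n+1):
        tau=tnow+.1*i+lead-t0;c=a0/b
        w=(w0+c)*np.exp(-b*tau)-c; th=th0+((w0+c)*(1-np.exp(-b*tau))/b-c*tau)
        p=HUB+.105*np.array([np.cos(th),np.sin(th)]);d=(p-cmd)*100
        print(round(tnow+.1*i,2),"row",(-d[0]).round(1),d[1].round(1),"w",w.round(3),"th",th.round(3),"xy",p.round(4))
E
python3 -c "
from h import *
plan(3.8,-1.556,1.14,3.9,np.array([.531,-.0815]))"
```

```text
4.0 row -2.6 0.3 w 1.119 th -1.33 xy [ 0.557  -0.0783]
4.1 row -3.7 0.7 w 1.109 th -1.219 xy [ 0.5682 -0.0749]
4.2 row -4.8 1.1 w 1.099 th -1.108 xy [ 0.5789 -0.0703]
4.3 row -5.8 1.7 w 1.089 th -0.999 xy [ 0.5888 -0.0646]
4.4 row -6.7 2.4 w 1.079 th -0.89 xy [ 0.598  -0.0579]
4.5 row -7.5 3.1 w 1.068 th -0.783 xy [ 0.6064 -0.0504]
4.6 row -8.3 3.9 w 1.058 th -0.677 xy [ 0.6139 -0.0421]
4.7 row -8.9 4.8 w 1.048 th -0.571 xy [ 0.6203 -0.0331]
4.8 row -9.5 5.8 w 1.038 th -0.467 xy [ 0.6257 -0.0236]
4.9 row -9.9 6.8 w 1.028 th -0.364 xy [ 0.6301 -0.0137]
```

```bash
python3 -m crank '[[-2.6,0.3,0,0,0,0],[-3.7,0.7,0,0,0,0],[-4.8,1.1,0,0,0,0],[-5.8,1.7,0,0,0,0],[-6.7,2.4,0,0,0,0],[-7.5,3.1,0,0,0,0]]' | head -3; python3 -c "
from h import *
look(('scene',),.16)
ci=ctrl.camera_info('scene')
for lag in (0,.05): plan(3.8,-1.556,1.14,4.55,np.array([.606,-.0505]),1+9*(lag==0))"
```

```text
time: 4.5
eef_pos: [0.606, -0.0494, 0.2049]
tcp_rot: [0.0, 1.0, 0.0, -0.0]
scene 4.5 (85, np.float64(0.14829851444941214), array([ 0.60557797, -0.04969677]), np.float64(0.10392691376625693), np.float64(-0.7841652815804551))
4.55 [ 0.60678058 -0.04853644  0.20501454]
4.65 row -1.1 1.3 w 1.053 th -0.624 xy [ 0.6172 -0.0377]
4.75 row -1.7 2.2 w 1.043 th -0.519 xy [ 0.6232 -0.0284]
4.85 row -2.2 3.2 w 1.033 th -0.415 xy [ 0.6281 -0.0187]
4.95 row -2.6 4.2 w 1.023 th -0.313 xy [ 0.6319 -0.0086]
5.05 row -2.9 5.2 w 1.013 th -0.211 xy [0.6347 0.0017]
5.15 row -3.0 6.3 w 1.003 th -0.11 xy [0.6364 0.0122]
5.25 row -3.1 7.3 w 0.993 th -0.01 xy [0.637  0.0226]
5.35 row -3.1 8.3 w 0.983 th 0.089 xy [0.6366 0.033 ]
5.45 row -2.9 9.4 w 0.973 th 0.186 xy [0.6352 0.0432]
5.55 row -2.7 10.4 w 0.963 th 0.283 xy [0.6328 0.053 ]
4.65 row -1.1 1.3 w 1.053 th -0.624 xy [ 0.6172 -0.0377]
```

The cap was predicted at −0.783 and measured at −0.784, with the TCP right over it. Continuing.

```bash
python3 -m crank '[[-1.1,1.3,0,0,0,0],[-1.7,2.2,0,0,0,0],[-2.2,3.2,0,0,0,0],[-2.6,4.2,0,0,0,0],[-2.9,5.2,0,0,0,0],[-3.0,6.3,0,0,0,0],[-3.1,7.3,0,0,0,0],[-3.1,8.3,0,0,0,0],[-2.9,9.4,0,0,0,0]]' | head -3; python3 -c "
from h import *
look(('scene',),.16)
plan(3.8,-1.556,1.14,5.5,np.array([.635,.0435]))"
```

```text
time: 5.45
eef_pos: [0.6344, 0.0445, 0.205]
tcp_rot: [0.0, 1.0, -0.0, -0.0]
scene 5.45 (94, np.float64(0.1483893070208506), array([0.63554828, 0.04177426]), np.float64(0.1051138722997595), np.float64(0.17280813417431015))
5.5 [0.63392187 0.04619639 0.20499416]
5.6 row 0.4 1.4 w 0.958 th 0.331 xy [0.6313 0.0578]
5.7 row 0.7 2.4 w 0.948 th 0.427 xy [0.6276 0.0671]
5.8 row 1.2 3.2 w 0.938 th 0.521 xy [0.6231 0.0759]
5.9 row 1.7 4.1 w 0.928 th 0.614 xy [0.6178 0.0842]
6.0 row 2.3 4.8 w 0.919 th 0.707 xy [0.6119 0.0919]
6.1 row 3.0 5.5 w 0.909 th 0.798 xy [0.6053 0.0989]
6.2 row 3.7 6.2 w 0.899 th 0.888 xy [0.5982 0.1052]
6.3 row 4.4 6.7 w 0.889 th 0.978 xy [0.5907 0.1108]
6.4 row 5.2 7.2 w 0.88 th 1.066 xy [0.5828 0.1156]
6.5 row 6.0 7.6 w 0.87 th 1.154 xy [0.5745 0.1197]
```

```bash
python3 -m crank '[[0.3,1.3,0,0,0,0],[0.7,2.3,0,0,0,0],[1.1,3.1,0,0,0,0],[1.6,4.0,0,0,0,0],[2.2,4.7,0,0,0,0],[2.9,5.4,0,0,0,0],[3.6,6.1,0,0,0,0],[4.3,6.6,0,0,0,0],[5.1,7.1,0,0,0,0]]' | head -3; python3 -c "
from h import *
look(('scene',),.16)
plan(3.8,-1.556,1.137,6.45,np.array([.584,.1145]))"
```

```text
time: 6.4
eef_pos: [0.5829, 0.1152, 0.205]
tcp_rot: [0.0, 1.0, -0.0, 0.0]
scene 6.4 (97, np.float64(0.14790584451613392), array([0.58678913, 0.11383764]), np.float64(0.10548290562415061), np.float64(1.0246331111736764))
6.45 [0.58179112 0.1159401  0.20488775]
6.55 row 1.3 0.7 w 0.862 th 1.189 xy [0.5711 0.1211]
6.65 row 2.1 1.0 w 0.852 th 1.275 xy [0.5626 0.1241]
6.75 row 3.0 1.2 w 0.843 th 1.359 xy [0.554  0.1264]
6.85 row 3.9 1.3 w 0.833 th 1.443 xy [0.5454 0.1278]
6.95 row 4.7 1.4 w 0.823 th 1.526 xy [0.5367 0.1286]
7.05 row 5.6 1.4 w 0.814 th 1.608 xy [0.5281 0.1286]
7.15 row 6.4 1.3 w 0.804 th 1.689 xy [0.5196 0.128 ]
7.25 row 7.3 1.2 w 0.795 th 1.769 xy [0.5113 0.1266]
7.35 row 8.1 1.0 w 0.785 th 1.848 xy [0.5033 0.1247]
7.45 row 8.9 0.8 w 0.776 th 1.926 xy [0.4955 0.1222]
```

```bash
python3 -c "
from h import *
plan(6.4,1.028,.847,6.45,np.array([.584,.1145]),a0=.098)"
```

```text
6.55 row 0.9 0.5 w 0.83 th 1.154 xy [0.5745 0.1197]
6.65 row 1.8 0.8 w 0.818 th 1.236 xy [0.5665 0.1229]
6.75 row 2.6 1.1 w 0.806 th 1.317 xy [0.5583 0.1253]
6.85 row 3.4 1.3 w 0.795 th 1.397 xy [0.5501 0.1271]
6.95 row 4.2 1.4 w 0.783 th 1.476 xy [0.5419 0.1282]
7.05 row 5.0 1.4 w 0.772 th 1.554 xy [0.5338 0.1287]
7.15 row 5.8 1.4 w 0.76 th 1.631 xy [0.5257 0.1285]
7.25 row 6.6 1.3 w 0.749 th 1.706 xy [0.5178 0.1277]
7.35 row 7.4 1.2 w 0.737 th 1.78 xy [0.5102 0.1264]
7.45 row 8.1 1.0 w 0.726 th 1.854 xy [0.5027 0.1245]
```

```bash
python3 -m crank '[[0.9,0.5,0,0,0,0],[1.8,0.8,0,0,0,0],[2.6,1.1,0,0,0,0],[3.4,1.3,0,0,0,0],[4.2,1.4,0,0,0,0],[5.0,1.4,0,0,0,0],[5.8,1.4,0,0,0,0],[6.6,1.3,0,0,0,0],[7.4,1.2,0,0,0,0],[8.1,1.0,0,0,0,0]]' | head -3; python3 -c "
from h import *
look(('scene',),.16)
plan(6.4,1.028,.847,7.5,np.array([.503,.1245]),a0=.098)"
```

```text
time: 7.45
eef_pos: [0.5018, 0.1248, 0.205]
tcp_rot: [0.0, 1.0, -0.0, -0.0]
scene 7.45 (90, np.float64(0.14839563546199766), array([0.50469233, 0.12625258]), np.float64(0.10612606371996763), np.float64(1.8310374127390476))
7.5 [0.50104133 0.12461926 0.20485211]
7.6 row 1.1 -0.4 w 0.709 th 1.961 xy [0.492  0.1208]
7.7 row 1.8 -0.7 w 0.698 th 2.031 xy [0.4853 0.1178]
7.8 row 2.4 -1.0 w 0.686 th 2.101 xy [0.4789 0.1143]
7.9 row 3.0 -1.4 w 0.675 th 2.169 xy [0.4729 0.1105]
8.0 row 3.6 -1.8 w 0.664 th 2.236 xy [0.4672 0.1063]
8.1 row 4.1 -2.3 w 0.652 th 2.301 xy [0.4619 0.1019]
8.2 row 4.6 -2.7 w 0.641 th 2.366 xy [0.457  0.0972]
8.3 row 5.0 -3.2 w 0.63 th 2.43 xy [0.4525 0.0923]
8.4 row 5.5 -3.7 w 0.619 th 2.492 xy [0.4484 0.0872]
8.5 row 5.8 -4.3 w 0.608 th 2.553 xy [0.4446 0.082 ]
```

```bash
python3 -m crank '[[0.9,-0.3,0,0,0,0],[1.6,-0.6,0,0,0,0],[2.2,-0.9,0,0,0,0],[2.8,-1.2,0,0,0,0],[3.4,-1.6,0,0,0,0],[3.9,-2.0,0,0,0,0],[4.4,-2.5,0,0,0,0],[4.8,-3.0,0,0,0,0],[5.3,-3.5,0,0,0,0],[5.6,-4.0,0,0,0,0]]' | head -3; python3 -c "
from h import *
look(('scene',),.16)
plan(6.4,1.008,.847,8.55,np.array([.447,.0845]),a0=.098)"
```

```text
time: 8.5
eef_pos: [0.4461, 0.0845, 0.205]
tcp_rot: [0.0, 1.0, -0.0, -0.0]
scene 8.5 (82, np.float64(0.14849455867330794), array([0.44540875, 0.08367307]), np.float64(0.10533192077909061), np.float64(2.5358506434641326))
8.55 [0.44589076 0.08403854 0.20492856]
8.65 row 0.6 -0.9 w 0.591 th 2.623 xy [0.4408 0.0757]
8.75 row 0.9 -1.4 w 0.58 th 2.682 xy [0.4379 0.0703]
8.85 row 1.2 -2.0 w 0.569 th 2.739 xy [0.4354 0.0648]
8.95 row 1.4 -2.5 w 0.558 th 2.796 xy [0.4332 0.0593]
9.05 row 1.6 -3.1 w 0.547 th 2.851 xy [0.4314 0.0538]
9.15 row 1.7 -3.6 w 0.536 th 2.905 xy [0.4299 0.0483]
9.25 row 1.8 -4.2 w 0.525 th 2.958 xy [0.4288 0.0429]
9.35 row 1.9 -4.7 w 0.514 th 3.01 xy [0.4279 0.0375]
9.45 row 2.0 -5.2 w 0.503 th 3.061 xy [0.4273 0.0322]
9.55 row 2.0 -5.8 w 0.492 th 3.111 xy [0.4271 0.027 ]
```

Over 4.4 s tracked. I'll follow half a second more for margin, then draw straight up.

```bash
python3 -m crank '[[0.6,-0.9,0,0,0,0],[0.9,-1.4,0,0,0,0],[1.2,-2.0,0,0,0,0],[1.4,-2.5,0,0,0,0],[1.5,-3.1,0,0,0,0],[1.2,-3.1,-3,0,0,0],[0,-2,-8,0,0,0],[-2,3,-11,0,0,0],[-2,8,-14,0,0,0],[-2,13,-16,0,0,0]]' | head -3; python3 -m crank '[[-2,5,0,0,0,0],[-4,10,0,0,0,0],[-6,15,0,0,0,0],[-6,18,0,0,0,0],[-6,18,0,0,0,0],[-6,18,0,0,0,0],[-6,18,0,0,0,0],[-6,18,0,0,0,0],[-6,18,0,0,0,0],[-6,18,0,0,0,0]]'|head -2;  python3 -c "
from h import *
look(('scene','top'),.16)"
```

```text
time: 9.55
eef_pos: [0.467, 0.1932, 0.3569]
tcp_rot: [0.001, 1.0, 0.0, 0.001]
time: 10.55
eef_pos: [0.5264, 0.3715, 0.3552]
scene 10.55 (75, np.float64(0.14840212200037017), array([ 0.43738237, -0.02286208]), np.float64(0.10545389309137725), np.float64(-2.6842786278260076))
top 10.6 (95, np.float64(0.14823402698959692), array([ 0.43873009, -0.02379112]), np.float64(0.10466461695384835), np.float64(-2.6706284608902893))
10.65 [0.52636963 0.37178772 0.35506923]
```

The arm is clear. Now I'll hold still while the carousel runs down.

```bash

python3 -m crank '[[0,0,0,0,0,0],[0,0,0,0,0,0],[0,0,0,0,0,0],[0,0,0,0,0,0],[0,0,0,0,0,0],[0,0,0,0,0,0],[0,0,0,0,0,0],[0,0,0,0,0,0],[0,0,0,0,0,0],[0,0,0,0,0,0]]' >/dev/null
python3 -m crank '[[0,0,0,0,0,0],[0,0,0,0,0,0],[0,0,0,0,0,0],[0,0,0,0,0,0],[0,0,0,0,0,0],[0,0,0,0,0,0],[0,0,0,0,0,0],[0,0,0,0,0,0],[0,0,0,0,0,0],[0,0,0,0,0,0]]' >/dev/null
python3 -m crank '[[0,0,0,0,0,0],[0,0,0,0,0,0],[0,0,0,0,0,0],[0,0,0,0,0,0],[0,0,0,0,0,0],[0,0,0,0,0,0],[0,0,0,0,0,0],[0,0,0,0,0,0],[0,0,0,0,0,0],[0,0,0,0,0,0]]' >/dev/null
python3 -m crank '[[0,0,0,0,0,0],[0,0,0,0,0,0],[0,0,0,0,0,0],[0,0,0,0,0,0],[0,0,0,0,0,0],[0,0,0,0,0,0],[0,0,0,0,0,0],[0,0,0,0,0,0],[0,0,0,0,0,0],[0,0,0,0,0,0]]' >/dev/null
python3 -m crank '[[0,0,0,0,0,0],[0,0,0,0,0,0],[0,0,0,0,0,0],[0,0,0,0,0,0],[0,0,0,0,0,0],[0,0,0,0,0,0],[0,0,0,0,0,0],[0,0,0,0,0,0],[0,0,0,0,0,0],[0,0,0,0,0,0]]' |head -1
python3 -c "
from h import *
look(('top',),.16)"
python3 -m crank '[[0,0,0,0,0,0],[0,0,0,0,0,0],[0,0,0,0,0,0],[0,0,0,0,0,0],[0,0,0,0,0,0],[0,0,0,0,0,0],[0,0,0,0,0,0],[0,0,0,0,0,0],[0,0,0,0,0,0],[0,0,0,0,0,0]]' |head -1
python3 -c "
from h import *
im=look(('top',),.16)
cv2.imwrite('pics/end.png',cv2.resize(im[150:280,180:310],None,fx=4,fy=4))"
```

```text
time: 15.65
top 15.65 (94, np.float64(0.14796781208840207), array([ 0.50755762, -0.07871796]), np.float64(0.10529420036593391), np.float64(-1.8050675163991998))
15.7 [0.52630624 0.37227882 0.35474645]
time: 16.7
top 16.7 (94, np.float64(0.14810408780765347), array([ 0.50748702, -0.07867472]), np.float64(0.10526855602334088), np.float64(-1.8058152139271182))
16.75 [0.52630621 0.37227979 0.35474666]
```

View pics/end.png

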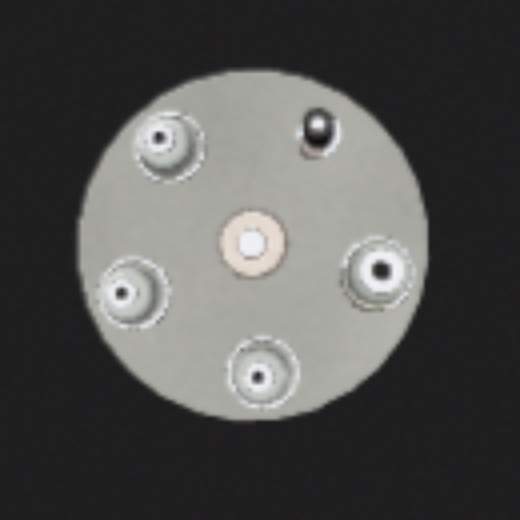

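The carousel is at rest with all four bottles upright in their seats: tall cap at (381,270), short ones at (160,138), (121,293) and (258,376).

```bash
python3 -c "
from plant import ctrl
print(ctrl.sign_off())"
```

```text
the job is handed in; nothing more can be done
None
```

The job is handed in, with no verdict shown: I pushed the carousel to about 1.15 rad/s, followed the tall cap from about 4.1 s to 9.05 s on the robot clock, and left the carousel at rest with all four bottles standing in their seats.

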